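# Hook the paint carton forward to the stop rail

### The job

A carton of paint jars has been pushed to the back of the wire bay on the shop counter. Pick up the shelf hook, drop its prong over the carton's front lip and gently drag the carton forward until it is pressed firmly and squarely against the yellow stop rail, using only the hook and never more force than the cardboard lip can bear. Then unhook it, leave the carton there with its jars upright, and stand the hook back on its black mat; disturb nothing else on the counter.

Things in the scene. Friction and masses are not known exactly. Their poses are not given: they have to be found in the camera images.
- hook: Shelf hook, 0.12 kg: wooden grip block 90 (x) x 18 (y) x 40 high on a dark foot plate 34 wide x 6 high. An 8 mm steel bar, axis 34 above the foot, runs forward (+x) to 155 from the block's centre; there an 8 mm round prong turns straight down to foot level. Origin: centre of the block's underside, z up. Stands on foot and prong; grip across the 18, above the foot plate.
- hook_tip (a point): Lowest point of the prong, 155 in +x from the hook's origin, at foot level.
- carton: Open cardboard carton, 140 (x) x 130 (y) x 62 high, walls 5. Origin: centre of underside; -x is its front, z up. 41 mm behind the front wall is empty, up to a divider 41 above the underside; jars stand behind it. 0.39-0.63 kg with jars, slides with 2-5 N of friction, starts up to 0.2 rad askew. Its lip tears if the hook loads it above 18 N.
- lip (a point): Middle of the top edge of the carton's front wall (62 above the carton's underside, mid-thickness).
- bay: Wire shelf bay fixed to the counter: white floor 12 thick, 300 deep (x) x 280 wide, posts at the sides, wire roof from 56 behind the floor's front edge, underside 155 above the counter. Origin: centre of the front edge, on the counter; x points into the bay, z up; turned by up to 0.1 rad.
- stop: Two fixed dark brackets at the bay's mouth. Origin: midway between them on the bay floor, 25 behind its front edge; axes as the bay's. A rigid yellow rail (258 wide, 8 thick, top 36 above the floor) is clamped between them along y: its carton-side face lies anywhere from 18 before (-x) to 18 behind (+x) this origin; feel or see it. Firmly pressed: 9 to 12 N on the rail for a second.
- mat: Black rubber mat of the hook, 270 (x) x 130 (y) x 3 thick, lying on the counter, left or right of the bay. Origin: centre of its underside.
- jar_red: Red paint jar in the carton, 34 dia x 52 high. Origin: centre of the underside.
- jar_green: Green paint jar in the carton, 34 dia x 52 high. Origin: centre of the underside.
- jar_blue: Blue paint jar in the carton, 34 dia x 52 high. Origin: centre of the underside.
- ink_bottle: Amber ink bottle on the white tray, 38 dia x 75 high; leave alone. Origin: centre of the underside.
- tape_roll: Blue tape roll on the white tray, 64 dia x 20 high; leave alone. Origin: centre of the underside.
- paint_jar: Orange paint jar on the counter at the right, 52 dia x 65 high; leave alone. Origin: centre of the underside.
- brush_cup: Blue cup on the counter at the left, 70 dia x 90 high; leave alone. Origin: centre of the underside.
There are look-alikes about, which are no part of the job. Of the things shaped like the hook, the wooden one is meant.

How it is judged:
On the way, in this order (a step that is already met when the one before it is completed fails the run):
1. the prong is down inside the carton, at least 6 mm below the lip, in the gap behind the front wall (x of hook_tip in the frame of carton between -0.067 and -0.024 m and y of hook_tip in the frame of carton between -0.06 and 0.06 m and z of hook_tip in the frame of carton below 0.056 m), for 0.1 s.
2. pulled by the hook, the carton presses square (within 0.05 rad) on the stop rail with more than 8 N for 0.5 s (contact force between carton and stop above 8 N and contact force between hook and carton above 4 N and angle between the x axis of carton and the x axis of bay, either way round below 0.05 rad), for 0.5 s.
At the end, for the whole second after the job is handed in: Carton flat and still, square to the bay within 0.06 rad, its front wall within 22 mm of the brackets' centre, three jars upright inside; hook let go and upright (0.1 rad) on its foot, its origin over the mat, at most 60 mm off the mat's midline (x of carton in the frame of stop between 0.048 and 0.092 m and angle between the x axis of carton and the x axis of bay, either way round below 0.06 rad and angle between carton's own z axis and vertical below 0.05 rad and linear speed of carton below 0.01 m/s and angle between each of jar_red, jar_green, jar_blue's own z axis and vertical below 0.2 rad and distance between each of jar_red, jar_green, jar_blue and carton below 0.09 m and contact force between hook and carton below 0.1 N and x of hook in the frame of mat between -0.135 and 0.135 m and y of hook in the frame of mat between -0.06 and 0.06 m and z of hook in the frame of mat below 0.008 m and angle between hook's own z axis and vertical below 0.1 rad and linear speed of hook below 0.02 m/s); the robot touches nothing.
It fails at once if the hook loads the carton with more than 18 N (contact force between hook and carton above 18 N).
It fails at once if the robot itself touches the carton (contact force between any of the fingers, the arm and carton above 0.5 N).
It fails at once if something else on the counter is moved by more than 20 mm (distance of any of ink_bottle, tape_roll, paint_jar, brush_cup from where it was at the start of the episode above 0.02 m).
It also fails if it takes over 70 s, if anything falls off the work surface, if the arm or the gripper's body presses on something with over 40 N, if the wrist force passes 120 N, or if a joint passes its speed limit or range.

### The arm

A 6-joint arm with a two-finger parallel gripper is mounted at the origin on the work surface. World frame = base frame: x ahead of the robot, y to its left, z up, the work surface at z = 0. Lengths are in m, angles in rad, forces in N, time in s.
With the tool pointing down it reaches from about 0.375 to 0.9 m from the base axis. Payload 3.1 kg.
Tool frame: the origin (TCP) lies between the finger pads; the fingertips stand 8 mm ahead of it and the grasp point (between the pads) lies 11 mm behind it; z points along the fingers, y is the line along which they close (so a half turn about z gives the same grasp; the last joint's range is limited). The gripper opens to 87 mm and grips with 3 to 60 N. Pads are 19 mm wide; open, the fingers measure 117 mm over their backs; the gripper's body (75 mm by 190 mm) begins 51 mm behind the grasp point.
Start: joints at [1.006, 0.527, 1.433, -0, 1.181, -0.178], TCP at [0.235, 0.579, 0.231] pointing down, gripper open.
Joint ranges: [-3.08, 3.08], [-0.75, 2.2], [0.22, 2.44], [-1.43, 4.57], [0, 2.65], [-2.85, 2.85]. Speed limits (rad/s): [2.79, 2.79, 3.14, 3.14, 3.14, 3.14].

### API

Orientations are given as a unit quaternion [x, y, z, w].
In Python, from rig import robot, vision, job gives the robot as it stands.
- The arm moves only by the shell command python3 -m handwheel 'ROWS' [OPENING] [FORCE]. ROWS is JSON, a list of rows, each a list of 4 numbers: the shift along the tool's x, y, z as a fraction of full scale, then the turn about the tool's z as a fraction of full scale. A call has 1 to 20 rows; each row is the pose to reach, as a shift and turn from the pose commanded when the call began, along the tool's axes at that moment, turning the shorter way round; what a row does not reach only later rows make up. Full scale, the value 1, is 300 mm for a shift and 2 pi rad for a turn. A row lasts 1/12 s, in which the tool goes at most 41.7 mm and 7.16 degrees, less where a joint would pass 70% of its speed; a pose out of reach is approached as far as the arm can. A call with a number of a shift or a turn outside -1 to 1 is refused whole. A call with a gripper value outside its range is refused whole. OPENING is the opening in per cent of the stroke, from 0 (shut) to 100 (fully open), set as the call begins (- or left out, the last holds). The fingers move at their own pace and stop on an object; FORCE is the grip in N (left out, the last holds). Time passes only in rows, so rows that repeat a pose let the fingers close. It gives the time, the measured TCP pose, the force, the opening and the grip force at its end, in the units of the state.
- robot.get_obs(): the state, without advancing time (a new reading comes with each control period).
- vision.camera(name): name is "scene" or "top" or "wrist"; returns a dict with "frame" (480x640x3 uint8, red, green, blue), "K" (3x3 intrinsics, pixels), "k1" (the pictures are not rectified: a ray, as slopes to the right and down, at radius r is drawn at 1 + k1 r^2 times it, then the intrinsics apply), "cam_to_world" (4x4, takes a point from camera to world coordinates); the wrist camera has in their place "hand_eye" (4x4, takes a point from camera to tool coordinates, whose origin is the TCP and whose axes are the flange's). Camera axes: x right, y down, z forward; pixel columns grow to the right and rows downward; lengths in m; the calibration is good to about 2 mm. A picture is of the moment at which its call begins: read the wrist's pose just before it. There is no depth.
- job.hand_in(): hands the job in; it is judged then, once.
Trained networks look in the newest picture that a camera, given by its name, has taken for a name from the list of things; names that differ only in an ending like _2 or _b are one class to them, and where a whole thing is asked for, a point or a joint stands for the part that bears it (a point fixed in the world has none). Each returns a list of dicts, best first, with "conf" (0 to 1); they miss things now and then, are a little off and sometimes report something else, mostly with a low value. They report only what shows in the picture. A call takes as long as a camera call. They do not tell look-alikes from the thing itself.
- vision.look_for(camera, label): "point" ([row, column] in pixels, amid what is visible of it).
- vision.outline_of(camera, label): "mask" (480x640 bool, what is visible of it) and "point" ([row, column] in pixels, amid what is visible of it).
The state is a dict: "time": time; "q": joint angles; "joint_velocities": joint speeds; "joint_torque": joint torques, N m; "position": TCP position; "tool_rot": TCP orientation; "ft_force": force on the tool from outside, world axes, zero at the start; "moment": the same for the moment, N m; "grip_width": finger opening in m; "grip_force": force on a finger pad.
Only numpy, scipy, OpenCV 4.12 (cv2) and the standard library are available. Lean on these libraries where they do the work, as an engineer would, in place of code of your own. Each camera call takes 0.05 s, during which the arm holds its last target. There are 200 camera calls.

## Working session

There is one attempt and no reset: what is moved stays moved. The work goes in short steps, Python scripts to look and compute and a shell command to move; the robot and the scene stay as the last step left them, time stands still between calls to the robot, and variables do not carry over. Pictures are saved under pics/ and viewed, at most 10 in all, crops included, and the job is handed in when it is done.

```bash
mkdir -p pics
cat > h.py <<'E'
import numpy as np, cv2
from rig import robot, vision, job
from scipy.spatial.transform import Rotation as R
def cam(name):
    o=robot.get_obs(); c=vision.camera(name)
    if name=="wrist":
        T=np.eye(4);T[:3,:3]=R.from_quat(o["tool_rot"]).as_matrix();T[:3,3]=o["position"]
        c["cam_to_world"]=T@np.array(c["hand_eye"])
    return c
def ray(c,rc):
    K=np.array(c["K"]);k1=c["k1"]
    p=np.atleast_2d(rc).astype(float)[:,::-1]
    d=np.c_[(p[:,0]-K[0,2])/K[0,0],(p[:,1]-K[1,2])/K[1,1]];u=d.copy()
    for _ in range(20): u=d/(1+k1*(u**2).sum(1,keepdims=True))
    T=np.array(c["cam_to_world"])
    return T[:3,3],np.c_[u,np.ones(len(u))]@T[:3,:3].T
def at(c,rc,z):
    o,d=ray(c,rc); return o+d*((z-o[2])/d[:,2])[:,None]
def proj(c,P):
    T=np.linalg.inv(np.array(c["cam_to_world"]));q=np.atleast_2d(P)@T[:3,:3].T+T[:3,3]
    u=q[:,:2]/q[:,2:];u=u*(1+c["k1"]*(u**2).sum(1,keepdims=True));K=np.array(c["K"])
    return np.c_[u[:,1]*K[1,1]+K[1,2],u[:,0]*K[0,0]+K[0,2]]
def save(c,n,crop=None,s=1):
    f=c["frame"][:,:,::-1]
    if crop: f=f[crop[0]:crop[1],crop[2]:crop[3]]
    cv2.imwrite("pics/"+n,cv2.resize(f,None,fx=s,fy=s,interpolation=cv2.INTER_CUBIC))
E
python3 - <<'E'
from h import *
print(robot.get_obs())
Z={'hook':.02,'carton':.05,'bay':.0,'stop':.04,'mat':.003,'jar_red':.06,'jar_green':.06,'jar_blue':.06,'lip':.074}
for n in("top","scene"):
    c=cam(n);save(c,n+".png");print(n,np.round(c["cam_to_world"],3).tolist(),c["K"],c["k1"])
    for l,z in Z.items():
        for r in vision.look_for(n,l)[:3]: print(l,np.round(r["point"]),round(r["conf"],2),at(c,r["point"],z).round(3)[0])
E
```

```text
{'time': 0.0, 'q': array([ 1.00652088e+00,  5.28480729e-01,  1.43385772e+00,  4.67967198e-07,
        1.18136925e+00, -1.78533509e-01]), 'joint_velocities': array([ 0.00071953,  0.00017484,  0.00098399, -0.00035886,  0.00048883,
       -0.00072301]), 'joint_torque': array([-9.64483988e-04, -4.40038455e+01, -1.76589561e+01,  6.30873931e-02,
        5.83639496e-02, -1.75105324e-04]), 'position': array([0.23477379, 0.57848965, 0.22957683]), 'tool_rot': array([ 1.91677396e-01,  9.81457415e-01, -9.85343225e-04, -3.84003492e-04]), 'ft_force': array([ 0.17351777, -0.68061555, -0.20206163]), 'moment': array([0.01094875, 0.02627287, 0.01792685]), 'grip_force': 0.0, 'grip_width': 0.08695040729797997}
top [[-0.016, -0.992, 0.128, 0.394], [-1.0, 0.017, 0.009, 0.004], [-0.011, -0.128, -0.992, 1.144], [0.0, 0.0, 0.0, 1.0]] [[438.69851569   0.         322.39802512]
 [  0.         438.69851569 238.98247714]
 [  0.           0.           1.        ]] -0.10850854712683243
hook [313. 128.] 0.96 [0.353 0.525 0.02 ]
hook [278. 210.] 0.86 [0.441 0.308 0.02 ]
hook [356. 214.] 0.59 [0.245 0.294 0.02 ]
carto
[... 596 characters left out ...]
  1.        ]] -0.06272125190144176
hook [210. 364.] 0.88 [0.437 0.325 0.02 ]
hook [186. 386.] 0.87 [0.361 0.529 0.02 ]
hook [195. 326.] 0.74 [0.257 0.302 0.02 ]
carton [284. 347.] 0.84 [ 0.726 -0.055  0.05 ]
carton [277. 362.] 0.65 [ 0.734 -0.004  0.05 ]
bay [294. 349.] 0.81 [ 0.72 -0.04  0.  ]
bay [324. 176.] 0.48 [ 0.498 -0.463  0.   ]
stop [270. 314.] 0.98 [ 0.608 -0.072  0.04 ]
mat [223. 380.] 0.58 [0.523 0.314 0.003]
mat [200. 416.] 0.57 [0.498 0.548 0.003]
mat [276. 362.] 0.43 [0.691 0.044 0.003]
jar_red [279. 343.] 0.67 [ 0.715 -0.058  0.06 ]
jar_green [276. 363.] 0.43 [ 0.741 -0.008  0.06 ]
jar_green [261. 323.] 0.38 [ 0.613 -0.042  0.06 ]
lip [283. 350.] 0.67 [ 0.75  -0.069  0.074]
```

View pics/top.png

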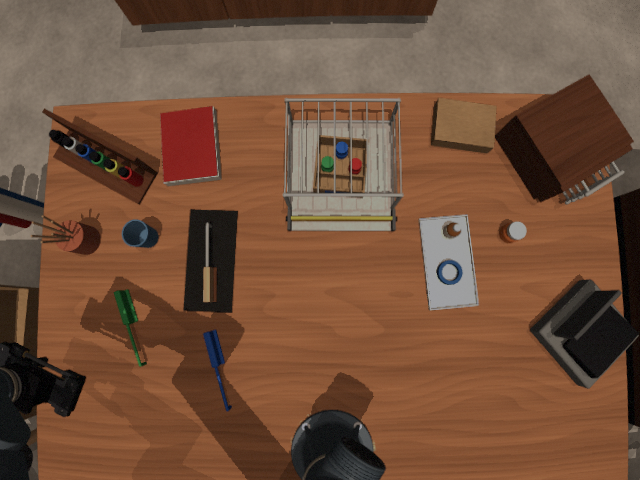

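View pics/scene.png

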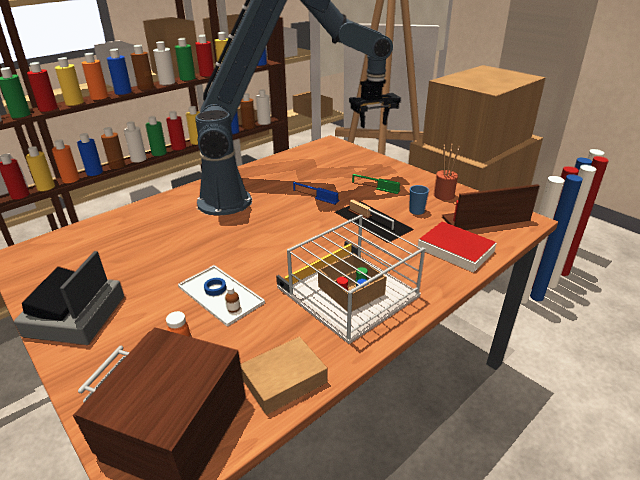

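The top view shows the wooden hook on the black mat: block at about (row 285, col 210) and bar running up to (223, 208), with green and blue decoys beside it. The bay spans columns 285-400, with the yellow rail at row 218 and the carton at rows 137-192. In the scene view the rail and carton sit in the bay with the jars upright. Next I'll measure the details.

```bash
cat >> h.py <<'E'
def go(p,tooly_yaw):
    "tool-frame shift/turn for TCP to p with tool y at yaw (tool down)"
    o=robot.get_obs();M=R.from_quat(o["tool_rot"]).as_matrix()
    d=M.T@(np.array(p)-o["position"])/.3
    y=np.arctan2(M[1,1],M[0,1]);t=-((tooly_yaw-y+np.pi/2)%np.pi-np.pi/2)/(2*np.pi)
    print("at",o["position"].round(4),"yawy",round(y,4),"-> row",d.round(4),"turn",round(t,4))
E
python3 - <<'E'
from h import *
c=cam("top");f=c["frame"]
hsv=cv2.cvtColor(f,cv2.COLOR_RGB2HSV)
def rect(m,z,n):
    m=m.astype(np.uint8);k,l,s,_=cv2.connectedComponentsWithStats(m);i=1+s[1:,4].argmax()
    ys,xs=np.nonzero(l==i);P=at(c,np.c_[ys,xs],z)[:,:2]
    r=cv2.minAreaRect((P*1000).astype(np.float32));print(n,s[i],np.array(r[0]).round(1),np.array(r[1]).round(1),round(r[2],1))
roi=np.zeros(f.shape[:2],bool);roi[205:235,280:405]=1
rect((hsv[...,0]>20)&(hsv[...,0]<35)&(hsv[...,1]>140)&(hsv[...,2]>100)&roi,.048,"rail")
roi[:]=0;roi[205:318,180:243]=1
rect((hsv[...,2]<60)&roi,.003,"mat")
roi[:]=0;roi[255:310,195:225]=1
rect((hsv[...,2]>110)&(hsv[...,1]>60)&roi,.043,"block")
for l in("hook","carton","bay","stop"):
    for r in vision.outline_of("top",l)[:2]:
        ys,xs=np.nonzero(r["mask"]);P=at(c,np.c_[ys,xs],.043)[:,:2]
        q=cv2.minAreaRect((P*1000).astype(np.float32));print(l,round(r["conf"],2),np.round(r["point"]),np.round(q[0]),np.round(q[1]),round(q[2],1))
w=cam("wrist");print(np.round(w["hand_eye"],3),w["K"][0][0])
save(c,"crop.png",(90,320,180,410),3.4/1.0 if 0 else 2.6)
go([.40,.31,.23],np.pi/2)
E
```

```text
rail [291 216 101   4 315] [589.1 -33.8] [254.    7.8] 89.0
mat [ 184  209   54  104 4321] [490.3 311.2] [128.3 269.4] 86.9
block [203 267   7  35 243] [426.3 310.4] [86.1 15.5] 0.7
hook 0.84 [312. 129.] [319. 503.] [203.  43.] 18.7
hook 0.8 [280. 210.] [482. 302.] [201.  34.] 0.7
carton 0.58 [172. 342.] [728. -36.] [134. 157.] 83.3
bay 0.67 [171. 335.] [737. -41.] [310. 363.] 89.0
stop 0.78 [219. 337.] [584. -34.] [280.  52.] 87.9
[[-0.    -0.965 -0.262  0.073]
 [ 1.    -0.    -0.    -0.   ]
 [ 0.    -0.262  0.965 -0.155]
 [ 0.     0.     0.     1.   ]] 337.0391135196788
at [0.2351 0.579  0.2306] yawy 1.185 -> row [-0.8466 -0.6241  0.0018] turn -0.0614
```

View pics/crop.png

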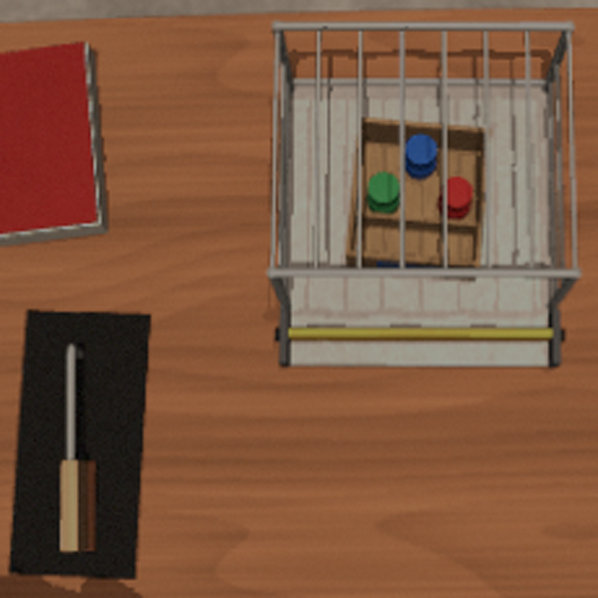

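The crop shows the hook prong at about (346, 76), the block at (505, 78) and the rail at row 333. The carton's front edge runs from (348, 264) to (480, 275), which is about -4.8° askew. Now I'll move the arm over the hook.

```bash
python3 -m handwheel '[[-0.85,-0.624,0,-0.0614],[-0.85,-0.624,0,-0.0614],[-0.85,-0.624,0,-0.0614],[-0.85,-0.624,0,-0.0614],[-0.85,-0.624,0,-0.0614],[-0.85,-0.624,0,-0.0614],[-0.85,-0.624,0,-0.0614],[-0.85,-0.624,0,-0.0614],[-0.85,-0.624,0,-0.0614],[-0.85,-0.624,0,-0.0614],[-0.85,-0.624,0,-0.0614]]' 60
python3 - <<'E'
from h import *
c=cam("wrist");save(c,"w1.png")
f=c["frame"];hsv=cv2.cvtColor(f,cv2.COLOR_RGB2HSV)
for l in("hook","hook_tip"):
    for r in vision.outline_of("wrist",l)[:2]:
        ys,xs=np.nonzero(r["mask"]);print(l,r["conf"],r["point"],xs.min(),xs.max(),ys.min(),ys.max(),at(c,r["point"],.043).round(4))
for p in ([.381,.31,.043],[.471,.31,.043],[.581,.31,.003]): print(proj(c,p).round(0))
E
```

```text
time: 2.22
position: [0.4008, 0.3099, 0.2306]
tool_rot: [0.0, 1.0, 0.0, -0.0]
ft_force: [-0.2, 1.1, 0.1]
grip_width: 0.0523
grip_force: 0.0
hook 0.81 [172.6, 519.1] 482 549 32 229 [[0.3504 0.5142 0.043 ]]
hook 0.77 [240.4, 321.0] 304 334 195 364 [[0.4217 0.3123 0.043 ]]
hook_tip 0.63 [240.6, 321.7] 304 334 196 365 [[0.4219 0.3131 0.043 ]]
hook_tip 0.62 [174.8, 516.8] 483 549 32 228 [[0.3526 0.5121 0.043 ]]
[[202. 319.]]
[[284. 319.]]
[[350. 319.]]
```

View pics/w1.png

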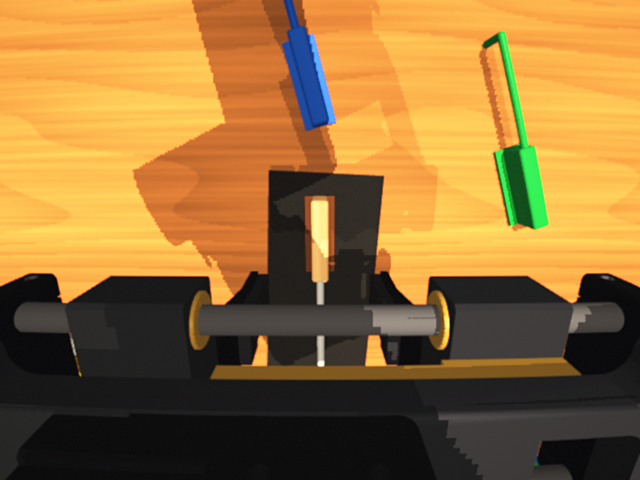

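The wrist view shows the wooden block at columns 311-327, rows 198-283, with the bar at column 321 below it. That puts the block centre at about (0.425, 0.311). I'll descend and grip.

```bash
python3 -m handwheel '[[-0.08,0.003,0.1,0],[-0.08,0.003,0.2,0],[-0.08,0.003,0.3,0],[-0.08,0.003,0.4,0],[-0.08,0.003,0.5,0],[-0.08,0.003,0.58,0],[-0.08,0.003,0.64,0],[-0.08,0.003,0.68,0],[-0.08,0.003,0.698,0],[-0.08,0.003,0.698,0],[-0.08,0.003,0.698,0]]' 60
python3 -m handwheel '[[0,0,0,0],[0,0,0,0],[0,0,0,0],[0,0,0,0],[0,0,0,0],[0,0,0,0],[0,0,0,0],[0,0,0,0]]' 0 55
```

```text
time: 3.28
position: [0.4248, 0.3113, 0.0213]
tool_rot: [-0.001, 1.0, 0.0, 0.0]
ft_force: [0.2, -0.6, 0.6]
grip_width: 0.0522
grip_force: 0.0
time: 3.95
position: [0.4252, 0.3106, 0.0214]
tool_rot: [0.0, 1.0, 0.0, 0.0]
ft_force: [0.5, 0.1, 3.0]
grip_width: 0.0179
grip_force: 55.0
```

```bash
python3 -m handwheel '[[0,0,-0.03,0],[0,0,-0.1,0],[0,0,-0.2,0],[0,0,-0.32,0],[0,0,-0.44,0],[0,0,-0.54,0],[0,0,-0.6,0],[0,0,-0.6,0],[0,0,-0.6,0]]'
cat > fit.py <<'E'
from h import *
from scipy.optimize import minimize
def box(p,lx,ly,z0,z1):
    c,s=np.cos(p[2]),np.sin(p[2]);a=np.array([[i*lx/2,j*ly/2] for i in(-1,1) for j in(-1,1)])@np.array([[c,s],[-s,c]])+p[:2]
    return np.vstack([np.c_[a,np.full(4,z)] for z in(z0,z1)])
def fill(pts,S=4):
    m=np.zeros((480*S,640*S),np.uint8);h=cv2.convexHull((pts[:,::-1]*S+S/2).astype(np.float32)).round().astype(np.int32);cv2.fillPoly(m,[h],1);return m.astype(bool)
def fitbox(p0,dims,cams,label="carton",near=None):
    obs=[]
    for c,n in cams:
        rs=[r for r in vision.outline_of(n,label)]
        e=fill(proj(c,box(p0,*dims)))
        best=max(rs,key=lambda r:(cv2.resize(r["mask"].astype(np.uint8),None,fx=4,fy=4,interpolation=0).astype(bool)&e).sum()/max(1,r["mask"].sum()))
        m=cv2.morphologyEx(best["mask"].astype(np.uint8),cv2.MORPH_OPEN,np.ones((2,2)))
        ys,xs=np.nonzero(best["mask"]);obs.append((c,fill(np.c_[ys,xs]),n));print(n,best["conf"],xs.min(),xs.max(),ys.min(),ys.max())
    res=[]
    for sel in [obs]+[[o] for o in obs]:
        def cost(p):
            v=0
            for c,m,_ in sel:
                q=fill(proj(c,box(p,*dims)));v+=1-(q&m).sum()/(q|m).sum()
            return v
        s=np.array(p0)+np.array([[0,0,0],[.012,0,0],[0,.012,0],[0,0,.1]])
        r=minimize(cost,p0,method="Nelder-Mead",options=dict(initial_simplex=s,xatol=1e-4,fatol=1e-4))
        print([o[2] for o in sel],r.x.round(4),round(r.fun,3));res.append(r.x)
    return res
E
python3 - <<'E'
from fit import *
ct=cam("top")
a=vision.outline_of("top","carton")
class V: pass
cs=cam("scene")
res=fitbox([.715,-.035,-.08],(.14,.13,.012,.074),[(ct,"top"),(cs,"scene")])
from PIL import Image
E
python3 - <<'E'
from fit import *
ct=cam("top");cs=cam("scene")
A=cv2.resize(ct["frame"][120:240,275:410],None,fx=4,fy=4,interpolation=cv2.INTER_CUBIC)
B=cv2.resize(cs["frame"][215:345,275:430],None,fx=3.7,fy=3.7,interpolation=cv2.INTER_CUBIC)[:480]
h=max(A.shape[0],B.shape[0]);o=np.zeros((h,A.shape[1]+B.shape[1],3),np.uint8);o[:A.shape[0],:A.shape[1]]=A;o[:B.shape[0],A.shape[1]:]=B
o=cv2.resize(o,None,fx=.72,fy=.72);print(o.shape);cv2.imwrite("pics/two.png",o[:,:,::-1])
E
```

```text
time: 4.7
position: [0.425, 0.3106, 0.2021]
tool_rot: [-0.0, 1.0, 0.0, 0.001]
ft_force: [-0.1, 0.8, -2.3]
grip_width: 0.0176
grip_force: 55.0
top 0.55 313 366 135 197
scene 0.64 318 386 255 309
['top', 'scene'] [ 0.7245 -0.0352 -0.1155] 0.078
['top'] [ 0.7251 -0.0347 -0.108 ] 0.033
['scene'] [ 0.7229 -0.0345 -0.1212] 0.039
(346, 802, 3)
```

View pics/two.png

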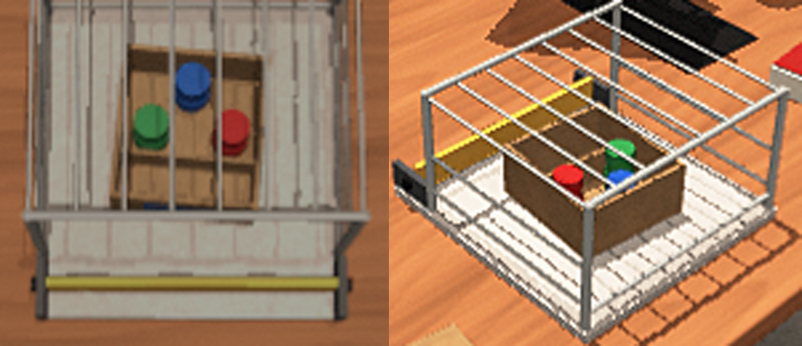

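The two cameras agree: carton at (0.7245, -0.035) with yaw -0.115, so the gap at the prong is near x = 0.679. In the picture the rail is bright at row 283 (left panel) and the roof edge sits above the lip. I'll carry the hook in front of the bay.

```bash
python3 -m handwheel '[[0.083,-0.05,0,0],[0.083,-0.15,0,0],[0.083,-0.25,0,0],[0.083,-0.35,0,0],[0.083,-0.45,0,0],[0.083,-0.55,0,0],[0.083,-0.65,0,0],[0.083,-0.74,0,0],[0.083,-0.82,0,0],[0.083,-0.88,0,0],[0.083,-0.92,0,0],[0.083,-0.92,0,0]]'
python3 -m handwheel '[[0,-0.08,0.05,0],[0,-0.147,0.12,0],[0,-0.147,0.2,0],[0,-0.147,0.26,0],[0,-0.147,0.297,0],[0,-0.147,0.297,0],[0,-0.147,0.297,0]]'
python3 - <<'E'
from h import *
c=cam("top");cs=cam("scene")
p=robot.get_obs()["position"]
for y in(0,):
  for dz in (.034,):
    print(proj(c,[p+[.155,0,-.0184+dz]]).round(1),proj(cs,[p+[.155,0,-.0184]]).round(1), proj(cs,[p+[.155,0,.02]]).round(1))
A=cv2.resize(c["frame"][160:300,270:410],None,fx=2.8,fy=2.8,interpolation=cv2.INTER_CUBIC)
B=cv2.resize(cs["frame"][180:320,240:380],None,fx=2.8,fy=2.8,interpolation=cv2.INTER_CUBIC)
cv2.imwrite("pics/t3.png",np.hstack([A,B])[:,:,::-1])
go([.524,-.0095,.1125],np.pi/2)
E
```

```text
time: 6.05
position: [0.4004, 0.0326, 0.2009]
tool_rot: [0.002, 1.0, -0.0, -0.0]
ft_force: [0.1, 0.2, -0.9]
grip_width: 0.0174
grip_force: 55.0
time: 6.63
position: [0.3997, -0.0089, 0.1115]
tool_rot: [-0.0, 1.0, 0.0, -0.001]
ft_force: [0.1, 0.3, -1.2]
grip_width: 0.0174
grip_force: 55.0
[[225.7 331.9]] [[239.5 317.7]] [[228.5 317.5]]
at [ 0.4006 -0.0093  0.1125] yawy 1.5715 -> row [-4.113e-01 -1.100e-03  3.000e-04] turn 0.0001
```

View pics/t3.png

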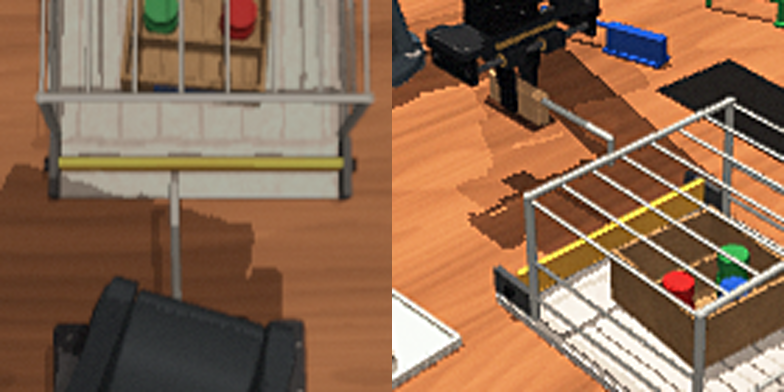

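The bar end shows at (172, 174) in the top panel, matching the expected line in y and perhaps 2-5 mm further forward in x. The prong is just ahead of the rail and clear of the roof, so I'll insert it.

```bash
python3 -m handwheel '[[-0.05,0,0,0],[-0.12,0,0,0],[-0.19,0,0,0],[-0.25,0,0,0],[-0.3,0,0,0],[-0.35,0,0,0],[-0.38,0,0,0],[-0.4,0,0,0],[-0.4,0,0,0],[-0.4,0,0,0]]'
python3 - <<'E'
from h import *
c=cam("top");cs=cam("scene")
p=robot.get_obs()["position"];print(p)
A=cv2.resize(c["frame"][120:230,285:395],None,fx=3.6,fy=3.6,interpolation=cv2.INTER_CUBIC)
B=cv2.resize(cs["frame"][220:320,290:390],None,fx=3.96,fy=3.96,interpolation=cv2.INTER_CUBIC)
cv2.imwrite("pics/t4.png",np.hstack([A,B])[:,:,::-1])
tip=p+[.155,0,-.0184]
print(proj(c,[tip+[0,0,.034],tip]),proj(cs,[tip+[0,0,.034],tip]))
E
```

```text
time: 7.57
position: [0.5194, -0.0093, 0.1122]
tool_rot: [-0.0, 1.0, 0.0, -0.0]
ft_force: [-0.1, 0.2, -1.1]
grip_width: 0.0178
grip_force: 55.0
[ 0.51872704 -0.00928663  0.11200059]
[[176.87008763 330.97144257]
 [180.56244898 330.86253878]] [[246.19570077 345.82093063]
 [256.18932447 345.58877258]]
```

View pics/t4.png

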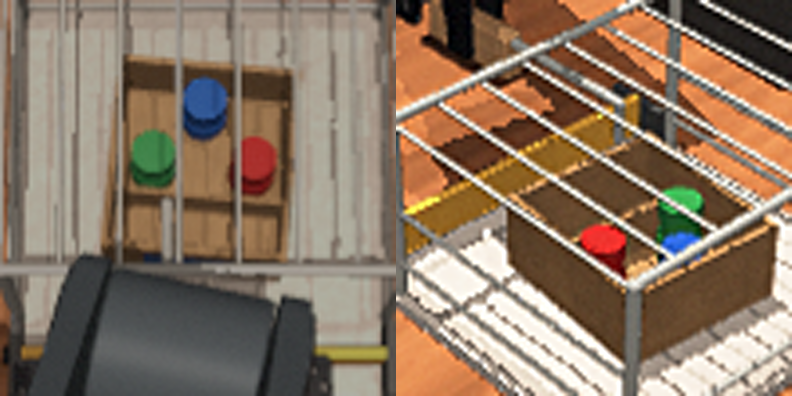

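The bar end is at (197, 167) in the top panel. Projected down, the prong lands around row 233, between the divider (row 200) and the front wall (about row 255). I'll lower it.

```bash
python3 -m handwheel '[[0,0,0.02,0],[0,0,0.045,0],[0,0,0.07,0],[0,0,0.095,0],[0,0,0.12,0],[0,0,0.135,0],[0,0,0.139,0],[0,0,0.139,0],[0,0,0.139,0]]'
```

```text
time: 8.42
position: [0.5202, -0.0096, 0.0703]
tool_rot: [-0.0, 1.0, -0.0, 0.0]
ft_force: [0.0, -0.2, -1.2]
grip_width: 0.0177
grip_force: 55.0
```

```bash
python3 -m handwheel '[[0.005,0,0,0],[0.01,0,0,0],[0.015,0,0,0],[0.02,0,0,0],[0.025,0,0,0],[0.03,0,0,0],[0.03,0,0,0]]'; python3 -c "
from h import *
print(np.array(robot.get_obs()['ft_force']))"
```

```text
time: 9.0
position: [0.5105, -0.0094, 0.0704]
tool_rot: [0.0, 1.0, 0.0, -0.0]
ft_force: [-0.6, 0.2, -1.5]
grip_width: 0.0176
grip_force: 55.0
[-0.56113501  0.2422028  -1.53118366]
```

```bash
python3 -m handwheel '[[0.004,0,0,0],[0.008,0,0,0],[0.012,0,0,0],[0.016,0,0,0],[0.02,0,0,0],[0.024,0,0,0],[0.028,0,0,0],[0.032,0,0,0]]'; python3 -m handwheel '[[0.004,0,0,0],[0.008,0,0,0],[0.012,0,0,0],[0.016,0,0,0],[0.02,0,0,0],[0.024,0,0,0],[0.028,0,0,0],[0.032,0,0,0]]'
```

```text
time: 9.67
position: [0.5017, -0.0097, 0.0705]
tool_rot: [0.0, 1.0, -0.0, 0.0]
ft_force: [2.2, -1.0, -1.8]
grip_width: 0.0176
grip_force: 55.0
time: 10.33
position: [0.4919, -0.0096, 0.0704]
tool_rot: [0.0, 1.0, -0.0, 0.0]
ft_force: [2.5, -0.3, -1.9]
grip_width: 0.0178
grip_force: 55.0
```

```bash
python3 -m handwheel '[[0.005,0,0,0],[0.01,0,0,0],[0.015,0,0,0],[0.02,0,0,0],[0.025,0,0,0],[0.03,0,0,0],[0.035,0,0,0],[0.04,0,0,0],[0.045,0,0,0],[0.05,0,0,0],[0.055,0,0,0],[0.06,0,0,0],[0.065,0,0,0],[0.07,0,0,0],[0.075,0,0,0],[0.08,0,0,0]]'
python3 - <<'E'
from fit import *
ct=cam("top");vision.look_for("top","lip");cs=cam("scene")
p=robot.get_obs()["position"];print(p,robot.get_obs()["ft_force"])
fitbox([p[0]+.155+.06,-.03,-.06],(.14,.13,.012,.074),[(cs,"scene")])
E
```

```text
time: 11.67
position: [0.4677, -0.0096, 0.0704]
tool_rot: [0.0, 1.0, -0.0, 0.0]
ft_force: [2.2, -0.2, -0.7]
grip_width: 0.0175
grip_force: 55.0
[ 0.4672907  -0.00944492  0.07031817] [ 0.59449039 -0.83701905 -1.19659258]
scene 0.61 310 375 250 303
['scene'] [ 0.6831 -0.0293 -0.0339] 0.051
['scene'] [ 0.6831 -0.0293 -0.0339] 0.051
```

```bash
python3 -m handwheel '[[0.003,0,0,0],[0.006,0,0,0],[0.009,0,0,0],[0.012,0,0,0],[0.015,0,0,0],[0.018,0,0,0],[0.021,0,0,0],[0.024,0,0,0],[0.027,0,0,0],[0.03,0,0,0],[0.033,0,0,0],[0.036,0,0,0],[0.039,0,0,0],[0.042,0,0,0]]'
python3 -m handwheel '[[0.002,0,0,0],[0.004,0,0,0],[0.006,0,0,0],[0.008,0,0,0]]'
```

```text
time: 13.03
position: [0.4552, -0.0095, 0.0703]
tool_rot: [-0.0, 1.0, -0.0, -0.0]
ft_force: [1.9, -0.3, -1.9]
grip_width: 0.0176
grip_force: 55.0
time: 13.37
position: [0.4528, -0.0095, 0.0704]
tool_rot: [0.0, 1.0, 0.0, -0.0]
ft_force: [1.5, -0.9, -1.2]
grip_width: 0.0175
grip_force: 55.0
```

```bash
for i in 1; do python3 -m handwheel '[[0.002,0,0,0],[0.004,0,0,0],[0.006,0,0,0]]'; done; python3 -m handwheel '[[0.0015,0,0,0],[0.003,0,0,0],[0.0045,0,0,0]]'
```

```text
time: 13.62
position: [0.451, -0.0095, 0.0704]
tool_rot: [-0.0, 1.0, -0.0, 0.0]
ft_force: [1.4, -0.7, -2.4]
grip_width: 0.0174
grip_force: 55.0
time: 13.87
position: [0.4497, -0.0095, 0.0704]
tool_rot: [-0.0, 1.0, -0.0, 0.0]
ft_force: [2.3, 0.1, -2.2]
grip_width: 0.0175
grip_force: 55.0
```

```bash
python3 -m handwheel '[[0.0015,0,0,0],[0.003,0,0,0],[0.0045,0,0,0]]';python3 -m handwheel '[[0.001,0,0,0],[0.002,0,0,0],[0.003,0,0,0]]'
```

```text
time: 14.12
position: [0.4491, -0.0097, 0.0704]
tool_rot: [-0.0, 1.0, -0.0, 0.001]
ft_force: [3.7, -0.1, -3.0]
grip_width: 0.0178
grip_force: 55.0
time: 14.37
position: [0.4478, -0.0097, 0.0704]
tool_rot: [0.0, 1.0, -0.0, 0.0]
ft_force: [3.6, -0.5, -1.6]
grip_width: 0.0179
grip_force: 55.0
```

```bash
python3 -m handwheel '[[0.001,0,0,0],[0.002,0,0,0],[0.003,0,0,0]]'
```

```text
time: 14.62
position: [0.4469, -0.0097, 0.0704]
tool_rot: [0.0, 1.0, -0.0, 0.0]
ft_force: [2.8, -1.4, -1.7]
grip_width: 0.0175
grip_force: 55.0
```

```bash
python3 -m handwheel '[[0.001,0,0,0],[0.002,0,0,0],[0.003,0,0,0]]'; python3 -m handwheel '[[0.0005,0,0,0],[0.001,0,0,0],[0.002,0,0,0],[0.002,0,0,0]]'
```

```text
time: 14.87
position: [0.4469, -0.0099, 0.0705]
tool_rot: [0.0, 1.0, -0.0, 0.001]
ft_force: [6.3, 0.2, -2.7]
grip_width: 0.0177
grip_force: 55.0
time: 15.2
position: [0.4469, -0.0099, 0.0705]
tool_rot: [-0.0, 1.0, -0.0, 0.002]
ft_force: [6.1, -0.6, -3.8]
grip_width: 0.0177
grip_force: 55.0
```

```bash
python3 -m handwheel '[[0.0005,0,0,0],[0.001,0,0,0],[0.002,0,0,0],[0.002,0,0,0]]'
```

```text
time: 15.53
position: [0.4468, -0.0101, 0.0705]
tool_rot: [-0.0, 1.0, -0.001, 0.002]
ft_force: [8.5, -0.3, -4.6]
grip_width: 0.0179
grip_force: 55.0
```

The position has stalled at x = 0.4469 while the force rises, so the carton is on the rail. Drag friction is about 2.2 N, so I'm aiming for a pull of about 12.5 N.

```bash
python3 -m handwheel '[[0.0005,0,0,0],[0.001,0,0,0],[0.0015,0,0,0],[0.002,0,0,0],[0.002,0,0,0]]'
```

```text
time: 15.95
position: [0.4468, -0.0102, 0.0706]
tool_rot: [-0.0, 1.0, -0.001, 0.003]
ft_force: [9.3, 1.1, -3.9]
grip_width: 0.0175
grip_force: 55.0
```

```bash
python3 -m handwheel '[[0.0005,0,0,0],[0.001,0,0,0],[0.0012,0,0,0],[0.0012,0,0,0]]'
python3 - <<'E'
from fit import *
f=[]
for i in range(3):
    ct=cam("scene");f.append(robot.get_obs()["ft_force"])
print(np.mean(f,0))
fitbox([.66,-.03,-.02],(.14,.13,.012,.074),[(ct,"scene")])
E
```

```text
time: 16.28
position: [0.4468, -0.0103, 0.0706]
tool_rot: [-0.0, 1.0, -0.001, 0.003]
ft_force: [9.4, -0.4, -4.8]
grip_width: 0.0172
grip_force: 55.0
[ 8.77773495  0.08286794 -4.94247643]
scene 0.9 305 371 246 300
['scene'] [ 0.6605 -0.0296 -0.0332] 0.067
['scene'] [ 0.6605 -0.0296 -0.0332] 0.067
```

```bash
python3 -m handwheel '[[0.0005,0,0,0],[0.001,0,0,0],[0.0015,0,0,0],[0.002,0,0,0],[0.002,0,0,0],[0.002,0,0,0]]';python3 -c "
from h import *
print(np.mean([(cam('scene'),robot.get_obs()['ft_force'])[1] for i in range(4)],0))"
```

```text
time: 16.98
position: [0.4468, -0.0104, 0.0706]
tool_rot: [-0.0, 1.0, -0.001, 0.004]
ft_force: [10.5, 0.9, -5.1]
grip_width: 0.0177
grip_force: 55.0
[10.53027403  0.27988142 -5.0842742 ]
```

```bash
python3 -m handwheel '[[0.0005,0,0,0],[0.001,0,0,0],[0.0015,0,0,0],[0.002,0,0,0],[0.002,0,0,0],[0.002,0,0,0]]';python3 -c "
from h import *
print(np.mean([(cam('scene'),robot.get_obs()['ft_force'])[1] for i in range(4)],0))"
```

```text
time: 17.68
position: [0.4468, -0.0105, 0.0707]
tool_rot: [-0.0, 1.0, -0.001, 0.004]
ft_force: [11.4, 0.5, -5.1]
grip_width: 0.0177
grip_force: 55.0
[10.73615067  0.85611528 -6.08763155]
```

```bash
python3 -m handwheel '[[0.0005,0,0,0],[0.001,0,0,0],[0.0015,0,0,0],[0.002,0,0,0],[0.0025,0,0,0],[0.003,0,0,0],[0.003,0,0,0],[0.003,0,0,0]]';python3 -c "
from h import *
print(np.mean([(cam('scene'),robot.get_obs()['ft_force'])[1] for i in range(6)],0))"
```

```text
time: 18.55
position: [0.4468, -0.0107, 0.0708]
tool_rot: [-0.0, 1.0, -0.001, 0.005]
ft_force: [12.6, 1.1, -6.1]
grip_width: 0.0176
grip_force: 55.0
[12.04030206  1.09090458 -6.12547414]
```

```bash
python3 -m handwheel '[[0.0005,0,0,0],[0.001,0,0,0],[0.001,0,0,0],[0.001,0,0,0],[0.001,0,0,0],[0.001,0,0,0],[0.001,0,0,0],[0.001,0,0,0],[0.001,0,0,0],[0.001,0,0,0],[0.001,0,0,0],[0.001,0,0,0],[0.001,0,0,0],[0.001,0,0,0]]';python3 - <<'E'
from fit import *
cs=cam("scene");print(robot.get_obs()["ft_force"])
B=cv2.resize(cs["frame"][225:315,270:400],None,fx=6,fy=6,interpolation=cv2.INTER_CUBIC)
cv2.imwrite("pics/s5.png",B[:,:,::-1])
E
```

```text
time: 20.02
position: [0.4468, -0.0107, 0.0708]
tool_rot: [-0.0, 1.0, -0.001, 0.006]
ft_force: [12.8, 1.4, -5.9]
grip_width: 0.0178
grip_force: 55.0
[11.79354604  1.55422107 -6.64646348]
```

View pics/s5.png

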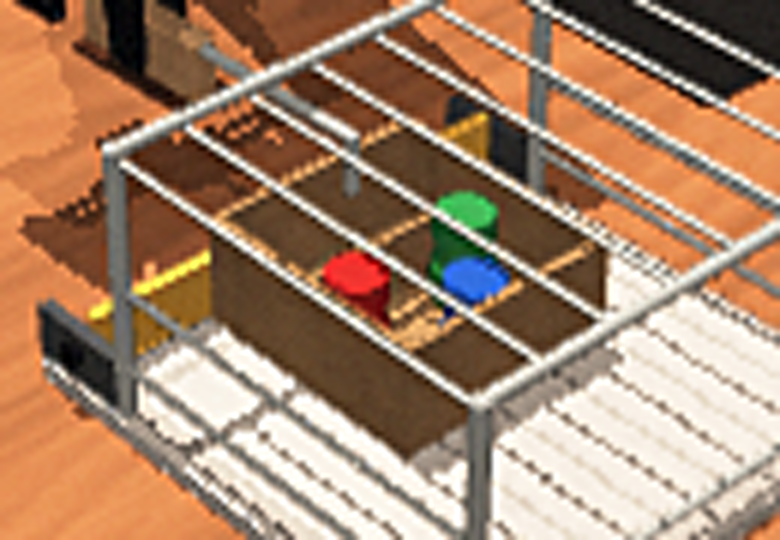

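The view shows the prong pressed on the inside of the front wall at (352, 165), the lip line parallel to the rail, and the jars upright. I'll press slightly more for margin and hold.

```bash
python3 -m handwheel '[[0.0004,0,0,0],[0.0008,0,0,0],[0.0012,0,0,0],[0.0012,0,0,0],[0.0012,0,0,0],[0.0012,0,0,0],[0.0012,0,0,0],[0.0012,0,0,0],[0.0012,0,0,0],[0.0012,0,0,0],[0.0012,0,0,0],[0.0012,0,0,0],[0.0012,0,0,0],[0.0012,0,0,0],[0.0012,0,0,0],[0.0012,0,0,0]]';python3 -c "
from h import *
print(np.mean([(cam('scene'),robot.get_obs()['ft_force'])[1] for i in range(6)],0))"
```

```text
time: 21.4
position: [0.4468, -0.0108, 0.0709]
tool_rot: [-0.0, 1.0, -0.001, 0.006]
ft_force: [13.4, 1.2, -5.6]
grip_width: 0.0175
grip_force: 55.0
[13.23338352  1.39657038 -6.63122233]
```

```bash
python3 -m handwheel '[[-0.003,0,0,0],[-0.008,0,0,0],[-0.014,0,0,0],[-0.02,0,0,0],[-0.03,0,0,0],[-0.04,0,0,0],[-0.045,0,0,0],[-0.045,0,0,0],[-0.045,0,0,0]]'
```

```text
time: 22.45
position: [0.4533, -0.0093, 0.0702]
tool_rot: [-0.0, 1.0, 0.0, -0.001]
ft_force: [0.2, 0.2, -1.3]
grip_width: 0.0174
grip_force: 55.0
```

Free, with 6.5 mm of clearance. Now straight up, then back.

```bash
python3 -m handwheel '[[0,0,-0.02,0],[0,0,-0.05,0],[0,0,-0.09,0],[0,0,-0.13,0],[0,0,-0.15,0],[0,0,-0.15,0],[0,0,-0.15,0]]'
python3 -m handwheel '[[0.03,0,0,0],[0.08,0,0,0],[0.13,0,0,0],[0.17,0,0,0],[0.18,0,0,0],[0.18,0,-0.08,0],[0.18,0,-0.18,0],[0.18,0,-0.28,0],[0.18,0,-0.3,0],[0.18,0,-0.3,0]]'
python3 - <<'E'
from h import *
go([.425,.3106,.2],np.pi/2)
E
```

```text
time: 23.03
position: [0.4544, -0.0096, 0.1159]
tool_rot: [0.0, 1.0, -0.0, 0.001]
ft_force: [0.0, 0.3, -1.2]
grip_width: 0.0174
grip_force: 55.0
time: 23.87
position: [0.4017, -0.01, 0.2068]
tool_rot: [-0.0, 1.0, -0.001, 0.003]
ft_force: [-0.9, 0.7, -1.0]
grip_width: 0.0174
grip_force: 55.0
at [ 0.4017 -0.01    0.2068] yawy 1.5709 -> row [-0.0777  1.0686  0.0214] turn 0.0
```

```bash
python3 -m handwheel '[[0,0.05,0,0],[0,0.14,0,0],[0,0.24,0,0],[0,0.34,0,0],[0,0.44,0,0],[0,0.54,0,0],[0,0.64,0,0],[0,0.74,0,0],[0,0.84,0,0],[0,0.9,0,0],[0,0.9,0,0]]'
python3 -m handwheel '[[-0.04,0.08,0,0],[-0.078,0.14,0.02,0],[-0.078,0.168,0.02,0],[-0.078,0.168,0.02,0],[-0.078,0.168,0.02,0]]'
python3 - <<'E'
from fit import *
p=robot.get_obs()["position"];go([.425,.3106,.0245],np.pi/2)
ct=cam("top");r=fitbox([.66,-.03,-.02],(.14,.13,.012,.074),[(ct,"top")])
cs=cam("scene");fitbox([.66,-.03,-.02],(.14,.13,.012,.074),[(cs,"scene")])
A=cv2.resize(ct["frame"][110:325,175:405],None,fx=1.75,fy=1.75,interpolation=cv2.INTER_CUBIC)
B=cv2.resize(cs["frame"][150:310,275:415],None,fx=2.35,fy=2.35,interpolation=cv2.INTER_CUBIC)[:376]
cv2.imwrite("pics/t6.png",np.hstack([A,B])[:,:,::-1] if A.shape[0]==B.shape[0] else np.hstack([A[:376],B[:376]])[:,:,::-1])
E
```

```text
time: 24.78
position: [0.3994, 0.2632, 0.2032]
tool_rot: [-0.002, 1.0, 0.0, -0.001]
ft_force: [0.8, 0.2, -1.8]
grip_width: 0.0177
grip_force: 55.0
time: 25.2
position: [0.4222, 0.3097, 0.1979]
tool_rot: [-0.0, 1.0, -0.001, -0.002]
ft_force: [-0.7, -0.5, -1.2]
grip_width: 0.0176
grip_force: 55.0
at [0.4222 0.3097 0.1979] yawy 1.5713 -> row [-0.0117  0.0045  0.578 ] turn 0.0001
top 0.58 314 365 160 216
['top'] [ 0.6643 -0.031  -0.0267] 0.068
['top'] [ 0.6643 -0.031  -0.0267] 0.068
scene 0.74 341 352 257 271
['scene'] [0.5603 0.0465 0.4515] 0.948
['scene'] [0.5603 0.0465 0.4515] 0.948
```

View pics/t6.png

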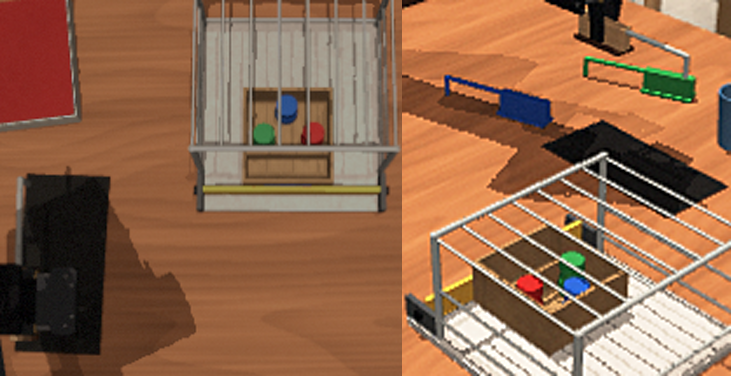

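The carton sits flush and square behind the rail (top panel rows 88-185), all three jars are upright, and the hook is back over its mat. I'll set it down.

```bash
python3 -m handwheel '[[-0.011,0.004,0.08,0],[-0.011,0.004,0.18,0],[-0.011,0.004,0.28,0],[-0.011,0.004,0.38,0],[-0.011,0.004,0.46,0],[-0.011,0.004,0.52,0],[-0.011,0.004,0.555,0],[-0.011,0.004,0.57,0],[-0.011,0.004,0.575,0],[-0.011,0.004,0.575,0]]'
python3 -m handwheel '[[0,0,0.004,0],[0,0,0.008,0],[0,0,0.01,0],[0,0,0.01,0],[0,0,0.01,0]]'
```

```text
time: 26.23
position: [0.4275, 0.3121, 0.0274]
tool_rot: [0.0, 1.0, 0.0, 0.001]
ft_force: [0.7, 0.1, -1.3]
grip_width: 0.0177
grip_force: 55.0
time: 26.65
position: [0.4271, 0.3122, 0.0242]
tool_rot: [-0.0, 1.0, 0.0, 0.0]
ft_force: [-0.6, -0.5, -1.1]
grip_width: 0.0178
grip_force: 55.0
```

```bash
python3 -m handwheel '[[0,0,0.003,0],[0,0,0.006,0],[0,0,0.008,0],[0,0,0.008,0]]'
python3 -m handwheel '[[0,0,0.001,0],[0,0,0.0015,0],[0,0,0.0015,0]]'
```

```text
time: 26.98
position: [0.427, 0.3121, 0.0215]
tool_rot: [-0.0, 1.0, 0.0, 0.0]
ft_force: [-0.5, -1.1, 0.1]
grip_width: 0.0174
grip_force: 55.0
time: 27.23
position: [0.427, 0.3121, 0.0214]
tool_rot: [0.0, 1.0, 0.0, 0.0]
ft_force: [-0.4, -0.7, 3.9]
grip_width: 0.0177
grip_force: 55.0
```

The hook is standing on the mat. I'll release and retreat.

```bash
python3 -m handwheel '[[0,0,0,0],[0,0,0,0],[0,0,0,0],[0,0,0,0],[0,0,0,0],[0,0,0,0],[0,0,0,0]]' 60
python3 -m handwheel '[[0,0,-0.03,0],[0,0,-0.08,0],[0,0,-0.15,0],[0,0,-0.25,0],[0,0,-0.37,0],[0,0,-0.5,0],[0,0,-0.62,0],[0,0,-0.7,0],[0.15,0,-0.75,0],[0.25,0,-0.75,0],[0.25,0,-0.75,0],[0.25,0,-0.75,0]]'
python3 - <<'E'
from h import *
cs=cam("scene");ct=cam("top")
B=cv2.resize(cs["frame"][150:310,275:435],None,fx=2.4,fy=2.4,interpolation=cv2.INTER_CUBIC)
A=cv2.resize(ct["frame"][140:324,175:405],None,fx=384/184,fy=384/184,interpolation=cv2.INTER_CUBIC)[:384,:415]
cv2.imwrite("pics/t7.png",np.hstack([A,B])[:384,:,::-1])
E
```

```text
time: 27.82
position: [0.4269, 0.312, 0.0209]
tool_rot: [0.0, 1.0, -0.0, -0.0]
ft_force: [0.7, -1.2, -0.3]
grip_width: 0.0505
grip_force: 0.0
time: 28.82
position: [0.3498, 0.3118, 0.247]
tool_rot: [-0.001, 1.0, 0.0, 0.0]
ft_force: [0.4, 0.1, -0.3]
grip_width: 0.0522
grip_force: 0.0
```

View pics/t7.png

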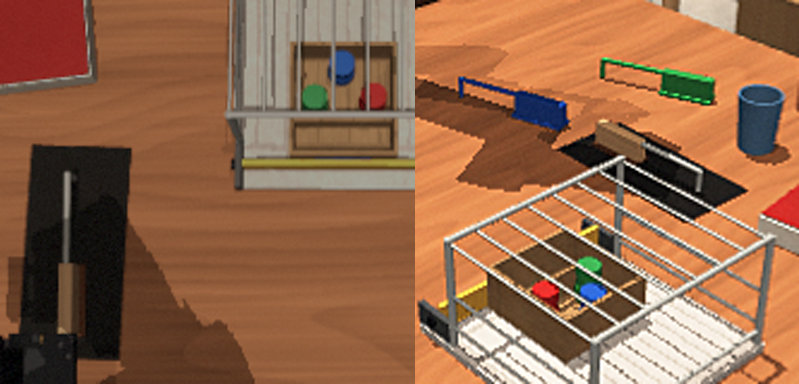

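The hook stands upright on its mat (bar at (172-265, 68) in the top panel), and the carton is square on the rail with its jars upright. Handing in.

```bash
python3 -c "
from rig import job
print(job.hand_in())"
```

```text
the job is handed in; nothing more can be done
None
```

Handed in at about 29 s (no verdict was returned): the carton is square against the yellow rail after a hold at about 13 N of pull (roughly 11 N on the rail, by estimate), its jars are upright, and the hook is unhooked and standing back on its mat.

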